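# Find the high side of a rotor on the run-out stand

### The arm

A 7-joint arm with a two-finger parallel gripper is mounted at the origin on a cart in front of the work surface, level with it; the furniture and walls round the work are solid. World frame = base frame: x ahead of the robot, y to its left, z up, the work surface at z = 0. Lengths are in m, angles in rad, forces in N, time in s.
With the tool pointing down it reaches from about 0.4 to 0.875 m from the base axis. Payload 4.4 kg.
Tool frame: the origin (TCP) lies where the fingers leave the gripper's body, on its centre line; the fingertips stand 73 mm ahead of it and the grasp point (between the pads) lies 54 mm ahead of it; z points along the fingers, y is the line along which they close (so a half turn about z gives the same grasp; the last joint's range is limited). The gripper opens to 85 mm and grips with 20 to 120 N. Pads are 22 mm wide; open, the fingers measure 114 mm over their backs; the gripper's body (76 mm by 85 mm) begins 54 mm behind the grasp point. The pads swing forward as they close: fully open they stand 13 mm farther back than shut.
Start: joints at [-1.232, 0.628, 0.038, 1.517, -0.027, 0.996, -0.02], TCP at [0.256, 0.597, 0.304] pointing down, gripper open.
Joint ranges: [-3.06, 3.06], [-0.37, 2.12], [-1.25, 1.32], [0.18, 2.47], [-1.1, 4.24], [0.23, 1.98], [-2.94, 2.94]. Speed limits (rad/s): [2.57, 2.57, 3.14, 3.14, 3.14, 3.14, 3.14].

### API

Orientations are given as a rotation vector (axis times angle).
In Python, from rig import * gives the robot as it stands.
- The arm moves only by the tool arm_command, never from a script. Its argument "series" is one flat list of numbers, 4 for each row, row after row: the shift along the tool's x, y, z in mm, then the turn about the tool's z in rad. In form: [x, y, z, spin, x, y, z, spin, ...]. A call has 1 to 20 rows; each row shifts and turns the commanded pose from where the row before left it, along the tool's axes as they then stand; what a row does not reach is not made up. A row lasts 1/10 s, in which the tool goes at most 50 mm and 8.59 degrees, less where a joint would pass 70% of its speed; a pose out of reach is approached as far as the arm can. A call with a gripper value outside its range is refused whole. "fingers" is the finger opening in mm, from 0 to 85.4, set as the call begins (left out, the last holds). The fingers move at their own pace and stop on an object; "squeeze" is the grip in N (left out, the last holds). Time passes only in rows, so rows that do not move let the fingers close. It gives the time, the measured TCP pose, the force, the opening and the grip force at its end, in the units of the state.
- read_state(): the state, without advancing time (a new reading comes with each control period).
- read_camera(name): name is "scene" or "top" or "wrist"; returns the picture (400x640x3 uint8, red, green, blue); there is no depth.
- get_calibration(name): a dict with "mtx" (3x3 intrinsics, pixels), "k1" (the pictures are not rectified: a ray, as slopes to the right and down, at radius r is drawn at 1 + k1 r^2 times it, then the intrinsics apply), "world_from_camera" (4x4, takes a point from camera to world coordinates). Camera axes: x right, y down, z forward; pixel columns grow to the right and rows downward; lengths in m; the calibration is good to about 2 mm. A picture is of the moment at which its call begins: read the wrist's pose just before it. get_calibration takes no time and is no camera call; for the wrist camera it gives the pose at the moment of the call.
- job_done(): hands the job in; it is judged then, once.
The state is a dict: "time_s": time; "joint_pos": joint angles; "qd": joint speeds; "tau": joint torques, N m; "tcp_pos": TCP position; "tcp_rot": TCP orientation; "ft_force": force on the tool from outside, world axes, zero at the start; "torque": the same for the moment, N m; "gripper_width": finger opening in m; "grip_force": force on a finger pad.
Only numpy, scipy, OpenCV 4.12 (cv2) and the standard library are available. Lean on these libraries where they do the work, as an engineer would, in place of code of your own. Each camera call takes 0.05 s, during which the arm holds its last target. There are 200 camera calls.

### The job

Slide the dial gauge by its red post gently home against its brass stop, so that its sprung plunger bears on the rotor. Then turn the rotor by its black grip while watching the gauge, and leave it with its high side on the plunger, where the gauge shows its greatest reading of the whole turn; do not force the rubber-mounted spindle sideways, and leave the things round about alone.

Things in the scene. Friction and masses are not known exactly. Their poses are not given: they have to be found in the camera images.
- knob (a point): point on the rotor's axis, inside its black knurled grip: an upright round cylinder, diameter 30 mm, from 19 mm below this point to 20 mm above it, to be gripped at any yaw. The point belongs to the stand and does not turn with the rotor. z is up; +y points along the stand away from the gauge, which lies on the -y side. The rotor turns endlessly either way and stays where it is left
- flange (a point): point on the rotor's axis at the top of its silver flange (diameter 84 mm), 25 mm below knob; axes as for knob, does not turn. Under the flange, hidden from above, the plunger bears on a round steel track that runs 3 mm out of true: its radius has one high side and, opposite, one low side. Which way the high side points is not marked and differs each time
- stand: grey base plate, 100 x 250 mm, 18 mm thick, fixed on the trolley; origin at the centre of its underside, y along its length. Rotor axis at y = +62 mm, brass stop near the middle, gauge on the -y side. Its place and yaw vary
- handle (a point): on the axis of the gauge's red upright post (diameter 12 mm), which stands free from 19 mm below this point to 11 mm above it. The post rides on the blue gauge carriage (46 mm wide, its top 23 mm below this point, reaching 14 mm behind the post). Axes as for knob: the gauge slides home along +y, towards the rotor
- gauge (a joint): slide of the gauge carriage in m: 0 fully back, 0.030 home against the brass stop. Sliding takes about 4 N, and up to 2.5 N more once the plunger meets the rotor in the last 2 to 8 mm; it stays where it is left
- plunger (a joint): travel of the gauge's sprung plunger in m: 0 free, grows as the rotor presses it in. With the gauge home it swings about 6 mm in a turn of the rotor, like a cosine of the turning angle, with one greatest reading a turn. A side load on the spindle shifts the reading too, so the true one is that with the rotor let go
- needle (a joint): red needle on the white dial (60 mm across) on top of the gauge, in rad: 400 rad per metre of plunger travel (0.4 rad per mm), clockwise as seen from above; 0 with the plunger free
- sway_x (a joint): sideways displacement of the rotor's rubber-mounted spindle along the stand's x axis, in m, 0 at rest; stiffness 7000 N/m
- sway_y (a joint): the same along the stand's y axis (the direction of the plunger, which pushes it by up to 0.3 mm)
- jar_blue: staining jar with blue stain and black lid, 53 x 53 x 99 mm, origin at the centre of its underside; bystander
- jar_violet: staining jar with violet stain and black lid, 53 x 53 x 99 mm, origin at the centre of its underside; bystander
- swabs: pot of cotton swabs, 62 x 62 x 93 mm, origin at the centre of its underside; bystander
- bottle_brown: brown bottle with blue cap, 60 x 60 x 155 mm, origin at the centre of its underside; bystander
- tape: roll of blue tape, 60 x 60 x 18 mm, origin at the centre of its underside; bystander
- staining_timer: small white timer, 57 x 61 x 19 mm, origin at the centre of its underside; bystander
- box_orange: white and orange carton, 62 x 105 x 41 mm, origin at the centre of its underside; bystander

How it is judged:
On the way:
1. the gauge is slid home against its stop (value of joint gauge above 0.0285 m), for 0.2 s.
At the end, for the whole second after the job is handed in: the gauge is home (within 1.5 mm of its stop) and at rest the plunger reads above 6.65 mm, within about 0.2 mm of the greatest reading of the turn (value of joint gauge above 0.0285 m and value of joint plunger above 0.00665 m and velocity of joint plunger between -0.002 and 0.002 m/s); the robot touches nothing.
It fails at once if the rotor's spindle is forced more than 2.5 mm (about 17 N) sideways (value of joint any of sway_x, sway_y above 0.0025 m or value of joint any of sway_x, sway_y below -0.0025 m).
It fails at once if the gauge is pushed with more than 25 N (contact force between the fingers and gauge above 25 N).
It fails at once if a bystander is moved by more than 20 mm (distance of any of jar_blue, jar_violet, swabs, bottle_brown, tape, staining_timer, box_orange from where it was at the start of the episode above 0.02 m).
It also fails if it takes over 72 s, if anything falls off the work surface, if the arm or the gripper's body presses on something with over 40 N, if the wrist force passes 120 N, or if a joint passes its speed limit or range.

## Working session

There is one attempt and no reset: what is moved stays moved. The work goes in short steps, Python scripts to look and compute and a tool call to move; the robot and the scene stay as the last step left them, time stands still between calls to the robot, and variables do not carry over. Pictures are saved under pics/ and viewed, at most 10 in all, crops included, and the job is handed in when it is done.

Besides the shell and the picture viewer there is one more tool, called after "Call:" as a command line: name --argument value ..., lists and objects as JSON in quotes. arm_command: Moves the arm, as the interface text tells. Its arguments: {"type":"object","properties":{"series":{"type":"array","items":{"type":"number"}},"fingers":{"type":"number"},"squeeze":{"type":"number"}},"required":["series"]}

```bash
mkdir -p pics
cat > h.py <<'E'
from rig import *
import numpy as np, cv2
from scipy.spatial.transform import Rotation as R
def save(n,f,crop=None,s=1):
    im=read_camera(n)
    if crop: im=im[crop[1]:crop[3],crop[0]:crop[2]]
    cv2.imwrite('pics/'+f,cv2.resize(im,None,fx=s,fy=s,interpolation=cv2.INTER_CUBIC)[:,:,::-1])
def proj(c,P):
    T=np.linalg.inv(c['world_from_camera']);p=T[:3,:3]@np.array(P)+T[:3,3]
    s=p[:2]/p[2];s=s*(1+c['k1']*(s@s));return (c['mtx']@[*s,1])[:2]
def back(c,uv,z):
    d=cv2.undistortPoints(np.array([[uv]],float),c['mtx'],np.array([c['k1'],0,0,0.]))[0,0]
    # refine: same model
    W=c['world_from_camera'];v=W[:3,:3]@[*d,1];o=W[:3,3];return o+v*(z-o[2])/v[2]
E
python3 - <<'E'
from h import *
save('scene','s0.png');save('top','t0.png')
s=read_state();print(s)
for n in('top','scene','wrist'):print(get_calibration(n))
E
```

```text
{'time_s': 0.1, 'joint_pos': array([-1.23181391,  0.62928152,  0.03843886,  1.51825645, -0.02700093,
        0.99629655, -0.02002808]), 'qd': array([ 0.0008108 , -0.00070772, -0.00129765, -0.00190194, -0.00264769,
       -0.00148666, -0.00012164]), 'tau': array([ 3.46007670e-03, -5.64543915e+01,  1.23072356e+00, -1.93975657e+01,
        1.13226110e-02,  5.51710662e-03,  9.20218952e-06]), 'tcp_pos': array([0.25578   , 0.59709042, 0.30306645]), 'tcp_rot': array([-6.31467969e-01, -3.07713454e+00,  2.65715124e-03]), 'ft_force': array([ 0.772189  ,  0.98662786, -0.18767386]), 'torque': array([-0.01649339, -0.01301748,  0.01581053]), 'grip_force': 0.0, 'gripper_width': 0.08544298561682312}
{'mtx': array([[459.05889675,   0.        , 319.06703595],
       [  0.        , 459.05889675, 199.45048543],
       [  0.        ,   0.        ,   1.        ]]), 'k1': -0.1309647511271362, 'world_from_camera': array([[-0.00736801, -0.9984513 ,  0.05514265,  0.4906204 ],
       [-0.99996814,  0.00752618,  0.00266116, -0.02532479],
       [-0.00307205, -0.05512129, -0.99847494,  1.31723682],
       [ 0.  
[... 266 characters left out ...]
ay([[ 0.63136436, -0.37324821,  0.6797535 , -0.11926404],
       [-0.77514407, -0.3297863 ,  0.53888094, -0.56493347],
       [ 0.02303704, -0.86713711, -0.49753645,  0.57675454],
       [ 0.        ,  0.        ,  0.        ,  1.        ]])}
{'mtx': array([[334.56950764,   0.        , 324.99716778],
       [  0.        , 334.56950764, 194.59023298],
       [  0.        ,   0.        ,   1.        ]]), 'k1': 0.018587204994693986, 'world_from_camera': array([[ 0.39413021,  0.88033886,  0.26394103,  0.18812328],
       [ 0.91905304, -0.37699643, -0.11495735,  0.62661349],
       [-0.00169659,  0.28788397, -0.95766379,  0.37304367],
       [ 0.        ,  0.        ,  0.        ,  1.        ]])}
```

View pics/t0.png

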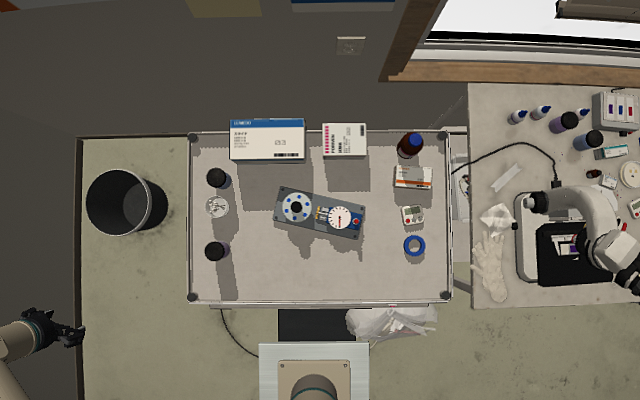

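View pics/s0.png

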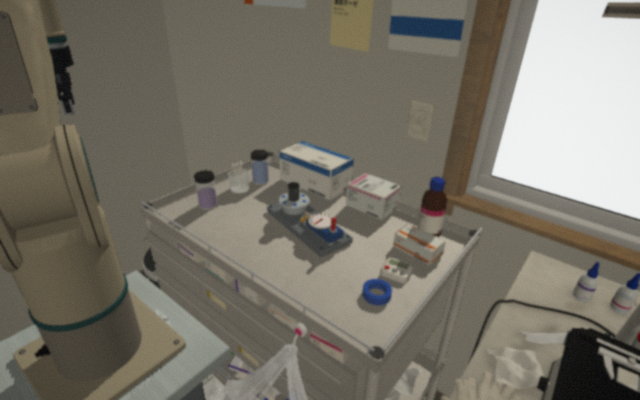

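The top view shows the stand around (320,213), with the rotor knob at about (296,207), the dial at (340,216) and the red post at about (356,221). I'll enlarge that area.

Run:
```python
from h import *
save('top','t1.png',(265,175,375,250),7)
c=get_calibration('top')
for uv,z in (((296,207),.1),((356,221),.08)):print(back(c,uv,z))
```

```text
[0.53823513 0.03929995 0.1       ]
[ 0.50004275 -0.12111947  0.08      ]
```

View pics/t1.png

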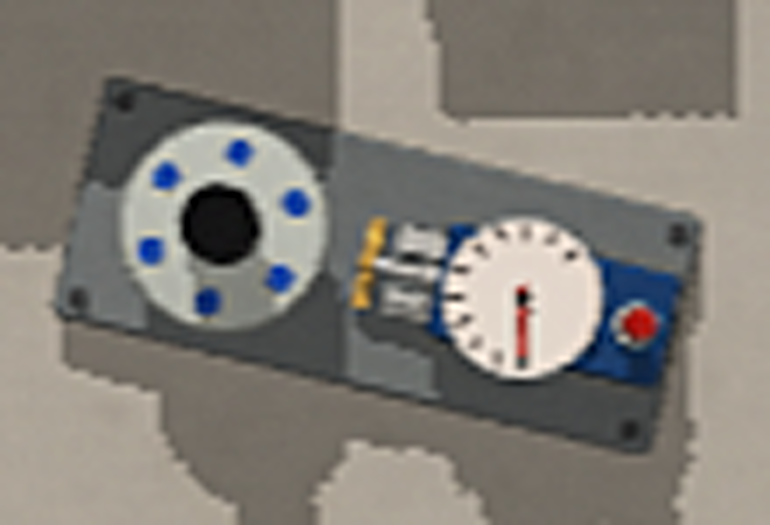

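Run:
```python
from h import *
save('scene','s1.png',(255,165,365,265),7)
c=get_calibration('top')
f=lambda u,v:(265+(u+.5)/7-.5,175+(v+.5)/7-.5)
C=np.array([back(c,f(*p),.018) for p in((110,77),(702,222),(650,452),(57,313))])
o=C.mean(0);ax=(C[0]+C[3]-C[1]-C[2])[:2];ax/=np.hypot(*ax)
print(C,o,ax,np.arctan2(ax[1],ax[0]));print('rotor',o[:2]+.062*ax)
for z in (.06,.08,.1,.12):print(z,back(c,f(222,222),z),back(c,f(638,324),z))
```

```text
[[ 0.60272184  0.08810061  0.018     ]
 [ 0.54198692 -0.15153674  0.018     ]
 [ 0.44922974 -0.12942993  0.018     ]
 [ 0.50708279  0.10987398  0.018     ]] [ 0.52525532 -0.02074802  0.018     ] [0.24034643 0.97068718] 1.3280735971288689
rotor [0.5401568  0.03943458]
0.06 [0.54175403 0.04063013 0.06      ] [ 0.5005926  -0.12188875  0.06      ]
0.08 [0.5409406  0.03958092 0.08      ] [ 0.50043397 -0.12035262  0.08      ]
0.1 [0.54012717 0.03853172 0.1       ] [ 0.50027533 -0.11881649  0.1       ]
0.12 [0.53931374 0.03748251 0.12      ] [ 0.50011669 -0.11728036  0.12      ]
```

View pics/s1.png

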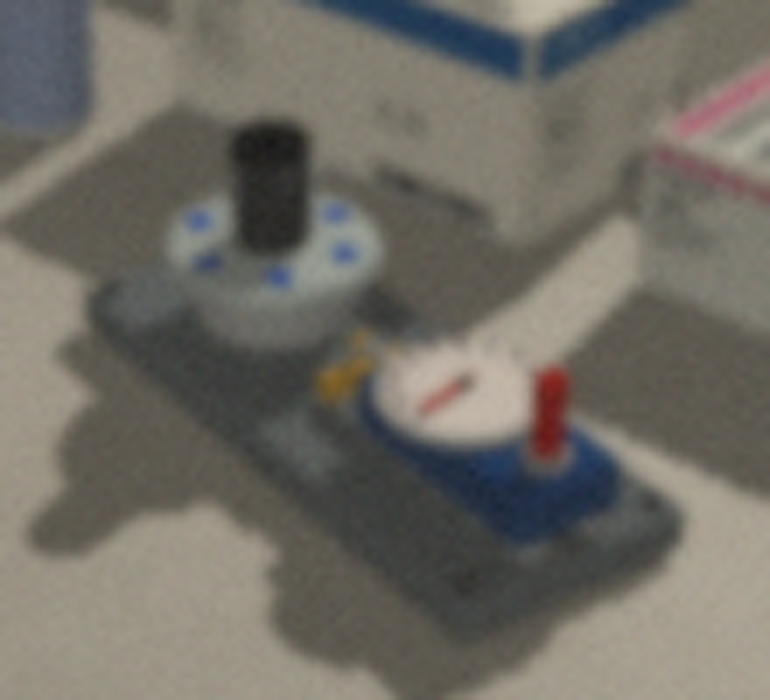

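In the scene crop the knob's top centre is at about (271,133), the flange centre near (275,240) and the post's top centre at (553,372). I'll triangulate the heights from these.

Run:
```python
from h import *
c=get_calibration('top');s=get_calibration('scene')
f=lambda u,v:(265+(u+.5)/7-.5,175+(v+.5)/7-.5)
g=lambda u,v:np.array((255+(u+.5)/7-.5,165+(v+.5)/7-.5))
for n,a,b in(('knob',(222,222),(271,133)),('post',(638,324),(553,372))):
  z=min(np.arange(.03,.16,.001),key=lambda z:np.hypot(*(proj(s,back(c,f(*a),z))-g(*b))))
  p=back(c,f(*a),z);print(n,p,proj(s,p)-g(*b))
st=read_state();Rm=R.from_rotvec(st['tcp_rot']).as_matrix();print(Rm.round(3))
```

```text
knob [0.54020851 0.03863664 0.098     ] [ 1.84256698 -0.05163425]
post [ 0.50043397 -0.12035262  0.08      ] [6.77736267e-01 3.47834901e-04]
[[-0.919  0.394 -0.   ]
 [ 0.394  0.919 -0.001]
 [-0.    -0.001 -1.   ]]
```

Call:
arm_command --series '[0, 0, 0, 0.141, 0, 0, 0, 0.141, 0, 0, 0, 0.141, 0, 0, 0, 0.141, 0, 0, 0, 0.141, 0, 0, 0, 0.141, 0, 0, 0, 0.141, 0, 0, 0, 0.141, 0, 0, 0, 0.141, 0, 0, 0, 0.141, -39, 24, 0, 0, -39, 24, 0, 0, -39, 24, 0, 0, -39, 24, 0, 0, -39, 24, 0, 0, -39, 24, 0, 0, -39, 24, 0, 0, -39, 24, 0, 0, -39, 24, 0, 0, -39, 24, 0, 0]' --fingers 0 --squeeze 20

```text
time_s: 2.2
tcp_pos: [0.3949, 0.1594, 0.3041]
tcp_rot: [-2.475, -1.935, -0.001]
ft_force: [0.8, 0.5, -0.2]
gripper_width: 0.0003
grip_force: 0.0
```

Call:
arm_command --series '[-39, 24, 0, 0, -39, 24, 0, 0, -39, 24, 0, 0, -39, 24, 0, 0, -39, 24, 0, 0, -39, 24, 0, 0, -39, 24, 0, 0, 0, 0, 30, 0, 0, 0, 30, 0, 0, 0, 0, 0, 0, 0, 0, 0]'

```text
time_s: 3.3
tcp_pos: [0.4916, -0.1444, 0.244]
tcp_rot: [-2.475, -1.934, 0.001]
ft_force: [-0.2, -0.4, 0.0]
gripper_width: 0.0001
grip_force: 0.0
```

```bash
cat >> h.py <<'E'
def togo(x,y,z,ax=(.2403,.9707)):
    s=read_state();Rm=R.from_rotvec(s['tcp_rot']).as_matrix()
    d=np.array([x,y,z])-s['tcp_pos'];print('t',s['time_s'],'tcp',s['tcp_pos'].round(4),'go mm',(Rm.T@d*1e3).round(1))
    X=Rm[:,0];print('spin to +ax',-((np.arctan2(ax[1],ax[0])-np.arctan2(X[1],X[0])+np.pi)%(2*np.pi)-np.pi),'F',s['ft_force'].round(2),'q',s['joint_pos'].round(2),'w',s['gripper_width'])
E
python3 - <<'E'
from h import *
togo(.4932,-.1495,.129)
save('wrist','w0.png')
c=get_calibration('wrist')
print(proj(c,(.5004,-.1204,.08)),proj(c,(.5402,.0394,.098)))
E
```

```text
t 3.3 tcp [ 0.4916 -0.1444  0.244 ] go mm [ -4.5   2.9 115. ]
spin to +ax -0.0013162063965772575 F [-0.2  -0.36  0.01] q [-0.06  0.55  0.43  1.97 -0.35  0.69  0.34] w 6.75020327542013e-05
[328.38060053 164.80169945] [ 329.80575849 -145.49944877]
```

View pics/w0.png

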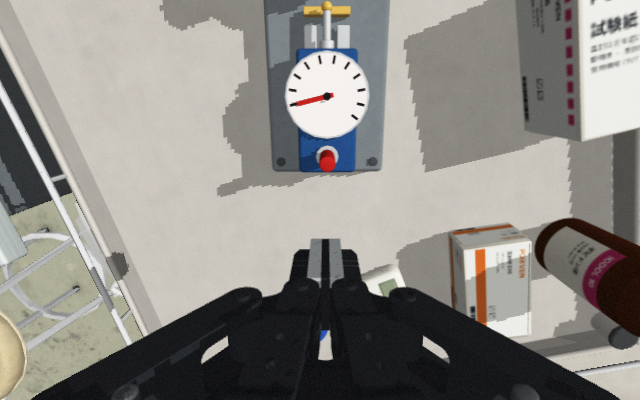

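The wrist view shows the post top at about (327,163), close to the predicted (328,165), and the needle at zero. I'll lower the fingers behind the post.

Call:
arm_command --series '[-4.5, 2.5, 30, 0, 0, 0, 30, 0, 0, 0, 30, 0, 0, 0, 25, 0, 0, 0, 0, 0, 0, 0, 0, 0]'

```text
time_s: 3.95
tcp_pos: [0.4939, -0.1496, 0.1302]
tcp_rot: [2.474, 1.934, 0.002]
ft_force: [0.0, -0.7, 0.6]
gripper_width: 0.0
grip_force: 0.0
```

Call:
arm_command --series '[3, 0, 0, 0, 3, 0, 0, 0, 3, 0, 0, 0, 2, 0, 0, 0, 2, 0, 0, 0, 2, 0, 0, 0, 2, 0, 0, 0, 2, 0, 0, 0]'

```text
time_s: 4.75
tcp_pos: [0.4975, -0.132, 0.1291]
tcp_rot: [2.476, 1.932, -0.001]
ft_force: [-1.4, -4.1, 3.3]
gripper_width: -0.0003
grip_force: 2.1
```

Run:
```python
from h import *
togo(.4932,-.1495,.129)
save('wrist','w1.png')
```

```text
t 4.75 tcp [ 0.4975 -0.132   0.1291] go mm [-18.1   0.1   0.1]
spin to +ax -0.002668437451248007 F [-1.45 -4.1   3.25] q [ 0.01  0.74  0.29  2.04 -0.48  0.43  0.43] w -0.00030592077192166846
```

View pics/w1.png

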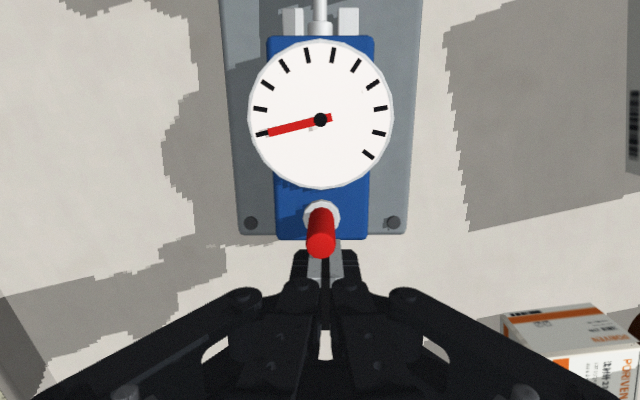

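The fingers are on the post with about 4 N. I'll keep pushing in small rows.

Call:
arm_command --series '[1.5, 0, 0, 0, 1.5, 0, 0, 0, 1.5, 0, 0, 0, 1.5, 0, 0, 0, 1.5, 0, 0, 0, 1.5, 0, 0, 0, 1.5, 0, 0, 0, 1.5, 0, 0, 0, 1.5, 0, 0, 0, 1.5, 0, 0, 0]'

```text
time_s: 5.8
tcp_pos: [0.5013, -0.1163, 0.1289]
tcp_rot: [2.475, 1.935, 0.0]
ft_force: [-1.5, -3.4, 4.4]
gripper_width: 0.0002
grip_force: 2.1
```

Call:
arm_command --series '[1, 0, 0, 0, 1, 0, 0, 0, 1, 0, 0, 0, 1, 0, 0, 0, 1, 0, 0, 0]'

```text
time_s: 6.3
tcp_pos: [0.5023, -0.1121, 0.1289]
tcp_rot: [2.475, 1.934, -0.001]
ft_force: [-1.7, -5.5, 3.5]
gripper_width: 0.0003
grip_force: 3.0
```

Run:
```python
from h import *
togo(.4932,-.1495,.129)
save('wrist','w2.png')
```

```text
t 6.3 tcp [ 0.5023 -0.1121  0.1289] go mm [-38.5   0.2  -0.1]
spin to +ax -0.0018702567632251643 F [-1.7  -5.52  3.53] q [-0.03  0.74  0.3   2.04 -0.49  0.43  0.4 ] w 0.00025066672006166375
```

View pics/w2.png

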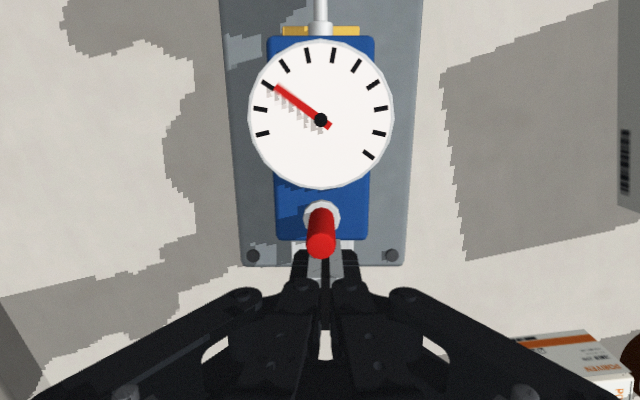

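The needle has lifted about 50° (2.2 mm), so the plunger is on the rotor. The remaining rows will be finer.

Call:
arm_command --series '[1, 0, 0, 0, 1, 0, 0, 0, 1, 0, 0, 0]'

```text
time_s: 6.65
tcp_pos: [0.5024, -0.1117, 0.129]
tcp_rot: [2.475, 1.93, -0.004]
ft_force: [-3.5, -12.5, 3.1]
gripper_width: -0.0002
grip_force: 6.5
```

Call:
arm_command --series '[0.7, 0, 0, 0, 0.7, 0, 0, 0]'

```text
time_s: 6.85
tcp_pos: [0.5024, -0.1116, 0.129]
tcp_rot: [2.475, 1.927, -0.006]
ft_force: [-4.9, -14.8, 3.2]
gripper_width: 0.0002
grip_force: 7.6
```

```bash
cat >> h.py <<'E'
def needle(n='wrist',cx=320.5,cy=119.5,r0=12,r1=62,im=None):
    im=(read_camera(n) if im is None else im).astype(int)
    m=(im[...,0]>150)&(im[...,1]<90)&(im[...,2]<90)
    v,u=np.nonzero(m);d=np.hypot(u-cx,v-cy);k=(d>r0)&(d<r1)
    a=np.arctan2(cy-v[k].mean(),u[k].mean()-cx);return np.degrees(a),k.sum()
E
python3 - <<'E'
from h import *
togo(.4932,-.1495,.129)
im=read_camera('wrist');cv2.imwrite('pics/w3.png',im[:,:,::-1])
print(needle(im=im),needle(im=cv2.imread('pics/w2.png')[:,:,::-1]),needle(im=cv2.imread('pics/w1.png')[:,:,::-1]))
E
```

```text
t 6.85 tcp [ 0.5024 -0.1116  0.129 ] go mm [-39.    0.4   0.2]
spin to +ax -0.004997558178277295 F [ -4.87 -14.78   3.2 ] q [-0.04  0.74  0.3   2.04 -0.49  0.43  0.39] w 0.000234481158095232
(np.float64(138.27048792318357), np.int64(353)) (np.float64(143.81290163774443), np.int64(298)) (np.float64(-166.4344356934701), np.int64(336))
```

The gauge is home: force rose to about 15 N with no further motion, and the reading is about 2.4 mm. I'll back off, lift, and move over the knob.

Call:
arm_command --series '[-6, 0, 0, 0, -6, 0, 0, 0, -6, 0, 0, 0, 0, 0, -30, 0, 0, 0, -40, 0, 0, 0, -30, 0, 0, 0, 0, 0, 0, 0, 0, 0]' --fingers 70

```text
time_s: 7.7
tcp_pos: [0.4993, -0.124, 0.2291]
tcp_rot: [-2.474, -1.936, -0.002]
ft_force: [-0.5, -0.8, -0.4]
gripper_width: 0.0702
grip_force: 0.0
```

Run:
```python
from h import *
togo(.5402,.039,.229)
```

```text
t 7.7 tcp [ 0.4993 -0.124   0.2291] go mm [168.    0.5   0.3]
spin to +ax -0.0001512833844499184 F [-0.47 -0.78 -0.35] q [-0.1   0.58  0.43  1.98 -0.38  0.66  0.33] w 0.07023842902338251
```

Call:
arm_command --series '[40, 0, 0, 0, 40, 0, 0, 0, 33, 0, 0, 0, 15, 0, 0, 0, 0, 0, 0, 0, 0, 0, 0, 0]'

```text
time_s: 8.3
tcp_pos: [0.5294, -0.0019, 0.2282]
tcp_rot: [-2.476, -1.933, 0.003]
ft_force: [0.2, -0.4, -0.0]
gripper_width: 0.0699
grip_force: 0.0
```

Run:
```python
from h import *
togo(.5402,.039,.229)
c=get_calibration('wrist');save('wrist','w4.png');print(proj(c,(.5402,.039,.098)),proj(c,(.5402,.039,.053)))
save('top','t2.png')
```

```text
t 8.3 tcp [ 0.5294 -0.0019  0.2282] go mm [42.3  0.6 -0.8]
spin to +ax -0.0023386325307113154 F [ 0.22 -0.39 -0.01] q [-0.35  0.6   0.45  1.94 -0.4   0.69  0.1 ] w 0.06994325161318589
[327.01933873 148.3182613 ] [326.71395291 138.62596664]
```

View pics/w4.png

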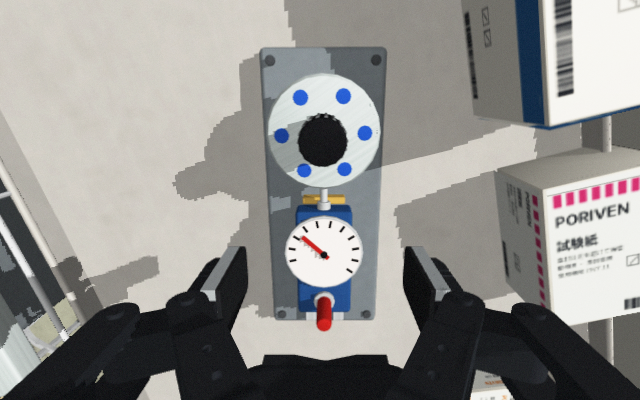

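View pics/t2.png

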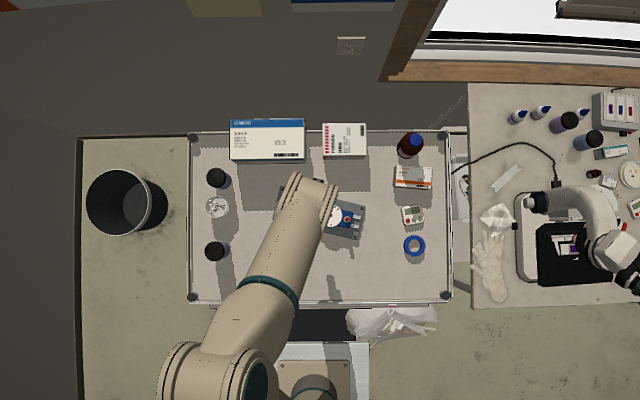

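The wrist view shows the knob top at about (323,143), the flange centre at (324,130), the dial at (324,251) and the needle about a third of the way round. In the top view the wrist hides the rotor, but the dial stays partly visible. I'll go over the knob and look again closer.

Call:
arm_command --series '[22, -0.5, 0, 0, 21, 0, 0, 0, 0, 0, 30, 0, 0, 0, 30, 0, 0, 0, 0, 0, 0, 0, 0, 0]'

```text
time_s: 9.0
tcp_pos: [0.5399, 0.0396, 0.1691]
tcp_rot: [2.478, 1.931, -0.002]
ft_force: [0.7, -0.2, -0.2]
gripper_width: 0.0698
grip_force: 0.0
```

Run:
```python
from h import *
togo(.5402,.039,.136)
c=get_calibration('wrist');save('wrist','w5.png');print(proj(c,(.5402,.039,.098)),proj(c,(.5402,.039,.053)))
s=read_state();Rm=R.from_rotvec(s['tcp_rot']).as_matrix()
for z in(.0,.02,.04,.06,.08):
  print(z,[proj(c,s['tcp_pos']+Rm@np.array(d)).round(1) for d in((0,0,.05+z),(0.01,0,.05+z),(0,.01,.05+z))])
```

```text
t 9.0 tcp [0.5399 0.0396 0.1691] go mm [-0.4  0.5 33.1]
spin to +ax -0.003990910611312515 F [ 0.69 -0.21 -0.17] q [-0.38  0.7   0.39  1.95 -0.47  0.58  0.08] w 0.06983564719118823
[327.22567549 259.60402897] [326.75348818 223.77019448]
0.0 [array([328. , 283.4]), array([328. , 261.1]), array([352.8, 283.4])]
0.02 [array([327.7, 259.9]), array([327.7, 239.9]), array([349.4, 259.9])]
0.04 [array([327.4, 241.5]), array([327.5, 223.5]), array([346.7, 241.5])]
0.06 [array([327.2, 226.8]), array([327.3, 210.5]), array([344.6, 226.8])]
0.08 [array([327.1, 214.8]), array([327.1, 199.8]), array([342.9, 214.8])]
```

View pics/w5.png

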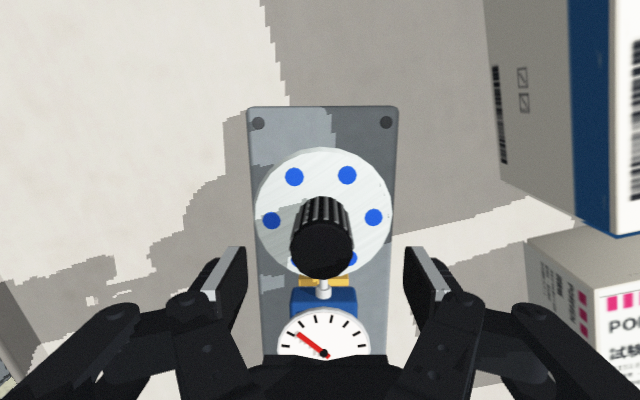

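Run:
```python
from h import *
from scipy.optimize import brentq
W=get_calibration('wrist');s=read_state()
T=np.eye(4);T[:3,:3]=R.from_rotvec(s['tcp_rot']).as_matrix();T[:3,3]=s['tcp_pos']
X=np.linalg.inv(T)@W['world_from_camera'];print(X.round(4))
a=np.array([.2403,.9707]);b=np.array([.9707,-.2403])
def loc(tcp,rv,uv,z):
  T=np.eye(4);T[:3,:3]=R.from_rotvec(rv).as_matrix();T[:3,3]=tcp
  c=dict(W);c['world_from_camera']=T@X;p=back(c,uv,z)[:2];return (np.array([p@a,p@b])*1e3).round(1)
w0=([.4916,-.1444,.244],[-2.475,-1.934,.001]);w2=([.5023,-.1121,.1289],[2.475,1.934,0]);w4=([.5294,-.0019,.2282],[-2.476,-1.933,.003]);w5=(s['tcp_pos'],s['tcp_rot'])
for n,w,uv,z in(('post0',w0,(327,164),.08),('post2',w2,(321,247),.08),('post4',w4,(324,324),.08),('knob4',w4,(322.5,144),.098),('flange4',w4,(324,129.5),.053),('knob5',w5,(322,250),.098),('flange5',w5,(323.5,213),.053)):print(n,loc(*w,uv,z))
print('tcp5',w5[0][:2]@a*1e3,w5[0][:2]@b*1e3)
t=get_calibration('top')
for n,p in(('knob',(.5402,.0386)),('post',(.5004,-.1204))):print(n,'top',np.array(p)@a*1e3,np.array(p)@b*1e3)
```

```text
[[-3.000e-04 -9.578e-01 -2.875e-01  7.370e-02]
 [ 1.000e+00 -4.000e-04  4.000e-04 -6.000e-04]
 [-5.000e-04 -2.875e-01  9.578e-01 -7.000e-02]
 [ 0.000e+00  0.000e+00  0.000e+00  1.000e+00]]
post0 [  4.1 512.7]
post2 [ 28.6 512.5]
post4 [ 29.5 512.6]
knob4 [170.4 512.3]
flange4 [174.3 513. ]
knob5 [172.7 513.3]
flange5 [174.7 513.9]
tcp5 168.53913644545383 515.1109143944955
knob top 167.27908 515.0965600000001
post top 3.373840000000004 514.6704
```

Call:
arm_command --series '[3, -1.2, 0, 0, 0, 0, 17, 0, 0, 0, 16, 0, 0, 0, 0, 0, 0, 0, 0, 0]'

```text
time_s: 9.55
tcp_pos: [0.54, 0.0445, 0.1368]
tcp_rot: [2.475, 1.934, 0.001]
ft_force: [-0.4, -0.2, -0.4]
gripper_width: 0.07
grip_force: 0.0
```

Call:
arm_command --series '[0, 0, 0, 0, 0, 0, 0, 0, 0, 0, 0, 0, 0, 0, 0, 0]' --fingers 37

```text
time_s: 9.95
tcp_pos: [0.5397, 0.0445, 0.1362]
tcp_rot: [2.475, 1.934, 0.001]
ft_force: [-0.1, 0.0, 0.4]
gripper_width: 0.0368
grip_force: 0.0
```

Run:
```python
from h import *
togo(.5402,.039,.136)
save('wrist','w6.png',(220,170,430,330),3.75)
```

```text
t 9.95 tcp [0.5397 0.0445 0.1362] go mm [-5.3  1.8  0.2]
spin to +ax -0.0012952741129881318 F [-0.1   0.02  0.44] q [-0.36  0.76  0.35  1.96 -0.5   0.51  0.1 ] w 0.03679521486040648
```

View pics/w6.png

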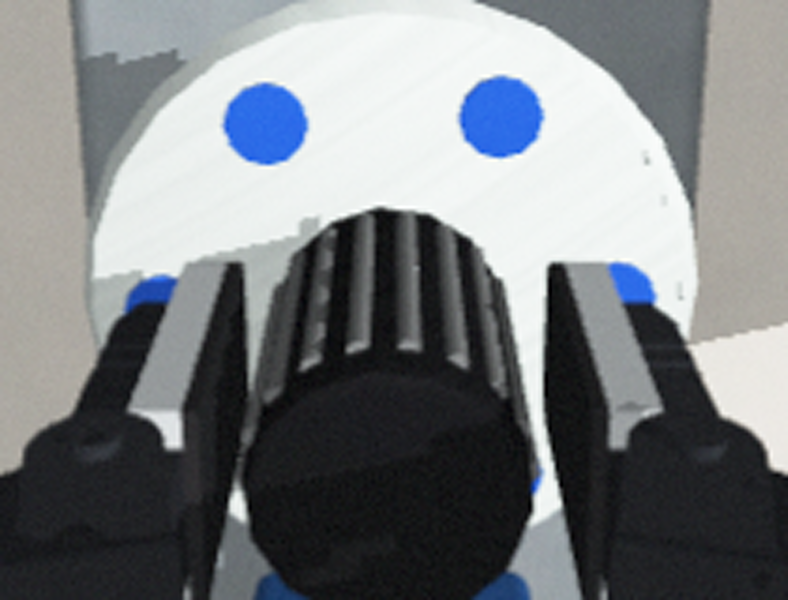

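The close-up shows the knob 0.7 mm left of the pads' midline (390 against 396 in the crop) and about 2 mm further ahead. I'll correct both and close.

Call:
arm_command --series '[2, -0.7, 0, 0, 0, 0, 0, 0]'

```text
time_s: 10.2
tcp_pos: [0.5393, 0.047, 0.1359]
tcp_rot: [-2.475, -1.935, -0.0]
ft_force: [0.0, -0.0, 0.2]
gripper_width: 0.0372
grip_force: 0.0
```

Call:
arm_command --series '[0, 0, 0, 0, 0, 0, 0, 0, 0, 0, 0, 0, 0, 0, 0, 0]' --fingers 25 --squeeze 20

```text
time_s: 10.6
tcp_pos: [0.5395, 0.0467, 0.136]
tcp_rot: [2.475, 1.935, 0.0]
ft_force: [-0.4, 1.1, 1.6]
gripper_width: 0.0291
grip_force: 22.8
```

Call:
arm_command --series '[0, 0, 0, 0.1, 0, 0, 0, 0.1, 0, 0, 0, 0.1, 0, 0, 0, 0]'

```text
time_s: 11.0
tcp_pos: [0.5401, 0.0464, 0.136]
tcp_rot: [2.736, 1.541, 0.002]
ft_force: [1.4, 0.9, 0.1]
gripper_width: 0.0294
grip_force: 22.7
```

Run:
```python
from h import *
togo(.5402,.039,.136)
c=get_calibration('top');im=read_camera('top');cv2.imwrite('pics/t3.png',im[:,:,::-1])
t=cv2.imread('pics/t2.png')[:,:,::-1]
for I in(cv2.imread('pics/t0.png')[:,:,::-1],t,im):
  J=I.astype(int);m=(J[...,0]>130)&(J[...,1]<100)&(J[...,2]<100);v,u=np.nonzero(m[190:240,315:370]);print(list(zip(u+315,v+190)))
w=read_camera('wrist').astype(int);m=(w[...,0]>150)&(w[...,1]<90)&(w[...,2]<90);v,u=np.nonzero(m);print(len(u),u.mean() if len(u) else 0,v.mean() if len(u) else 0)
```

```text
t 11.0 tcp [0.5401 0.0464 0.136 ] go mm [-6.3  3.9 -0. ]
spin to +ax -0.30186253757600223 F [1.45 0.92 0.14] q [-0.41  0.77  0.43  1.96 -0.6   0.53 -0.1 ] w 0.029381367676880963
[(np.int64(339), np.int64(219)), (np.int64(340), np.int64(219)), (np.int64(355), np.int64(219)), (np.int64(356), np.int64(219)), (np.int64(357), np.int64(219)), (np.int64(339), np.int64(220)), (np.int64(354), np.int64(220)), (np.int64(355), np.int64(220)), (np.int64(356), np.int64(220)), (np.int64(357), np.int64(220)), (np.int64(358), np.int64(220)), (np.int64(339), np.int64(221)), (np.int64(355), np.int64(221)), (np.int64(356), np.int64(221)), (np.int64(357), np.int64(221)), (np.int64(358), np.int64(221)), (np.int64(339), np.int64(222)), (np.int64(355), np.int64(222)), (np.int64(356), np.int64(222)), (np.int64(357), np.int64(222)), (np.int64(339), np.int64(223)), (np.int64(339), np.int64(224)), (np.int64(339), np.int64(225))]
[(np.int64(346), np.int64(217)), (np.int64(347), np.int64(217)), (np.int64(345), np.int64(218)), (np.int64(346), np.int64(218)), (np.int64(347), np.int64(218)), (np.int64(348), np.int64
[... 370 characters left out ...]
(326), np.int64(216)), (np.int64(327), np.int64(216)), (np.int64(328), np.int64(216)), (np.int64(329), np.int64(216)), (np.int64(323), np.int64(217)), (np.int64(324), np.int64(217)), (np.int64(325), np.int64(217)), (np.int64(346), np.int64(217)), (np.int64(347), np.int64(217)), (np.int64(345), np.int64(218)), (np.int64(346), np.int64(218)), (np.int64(347), np.int64(218)), (np.int64(348), np.int64(218)), (np.int64(349), np.int64(218)), (np.int64(345), np.int64(219)), (np.int64(346), np.int64(219)), (np.int64(347), np.int64(219)), (np.int64(348), np.int64(219)), (np.int64(349), np.int64(219)), (np.int64(346), np.int64(220)), (np.int64(347), np.int64(220)), (np.int64(348), np.int64(220))]
0 0 0
```

Spin + raises the reading (about 3.3 mm now, matching the cosine), so I'll carry on that way.

Call:
arm_command --series '[0, 0, 0, 0.1, 0, 0, 0, 0.1, 0, 0, 0, 0.1, 0, 0, 0, 0.1, 0, 0, 0, 0.1, 0, 0, 0, 0.1, 0, 0, 0, 0.1, 0, 0, 0, 0.1, 0, 0, 0, 0.1, 0, 0, 0, 0]'

```text
time_s: 12.1
tcp_pos: [0.5411, 0.0446, 0.136]
tcp_rot: [3.131, 0.196, 0.006]
ft_force: [4.5, -3.8, -2.5]
gripper_width: 0.0296
grip_force: 22.6
```

```bash
cat > n.py <<'E'
from h import *
togo(.5402,.039,.136)
A=[]
for i in range(3):
  J=read_camera('top').astype(int)[200:232,315:342]
  e=np.clip(J[...,0]-J[...,1]-40,0,None)*((J[...,0]>110))
  v,u=np.mgrid[200:232,315:342];cx,cy=330.2,215.2
  d=np.hypot(u-cx,v-cy);k=e*((d>2.5)&(d<11));x=(k*(u-cx)).sum()/k.sum();y=(k*(v-cy)).sum()/k.sum()
  A.append((np.degrees(np.arctan2(y,x))-90)%360)
print('needle deg cw',A,'mm',np.radians(np.mean(A))/.4,'px',(k>0).sum())
E
python3 n.py
```

```text
t 12.1 tcp [0.5411 0.0446 0.136 ] go mm [-1.6  5.4  0.1]
spin to +ax -1.202783401996859 F [ 4.47 -3.82 -2.5 ] q [-0.55  0.84  0.67  1.97 -0.86  0.64 -0.76] w 0.029605334851431252
needle deg cw [np.float64(123.89378499467654), np.float64(123.90715348214036), np.float64(123.94188594119501)] mm 5.406780213964566 px 11
```

Forces are still small, but joint 5 is nearing its range. I'll release, turn back and regrip better centred.

Call:
arm_command --series '[0, 0, 0, 0, 0, 0, 0, 0, 0, 0, 0, 0, 0, 0, 0, -0.14, 0, 0, 0, -0.14, 0, 0, 0, -0.14, 0, 0, 0, -0.14, 0, 0, 0, -0.14, 0, 0, 0, -0.14, 0, 0, 0, -0.14, 0, 0, 0, -0.14, 0, 0, 0, -0.08, 0, 0, 0, 0, 0, 0, 0, 0]' --fingers 50

```text
time_s: 13.65
tcp_pos: [0.5391, 0.0466, 0.1359]
tcp_rot: [-2.477, -1.932, 0.0]
ft_force: [0.1, -0.0, 0.6]
gripper_width: 0.0502
grip_force: 0.0
```

```bash
sed -i 's/togo(.5402,.039,.136)/togo(.5391,.0448,.136)/' n.py; python3 n.py
```

```text
t 13.65 tcp [0.5391 0.0466 0.1359] go mm [-1.8  0.4 -0.1]
spin to +ax -0.003165816968013324 F [ 0.12 -0.05  0.58] q [-0.37  0.76  0.36  1.96 -0.51  0.51  0.11] w 0.05023200183298147
needle deg cw [np.float64(131.91760314618094), np.float64(131.92035035411888), np.float64(131.89760784928103)] mm 5.755740427315167 px 12
```

Let go, it reads 5.76 mm, as predicted for 50° short of the peak. I'll recentre, grip and turn 0.87 rad.

Call:
arm_command --series '[-1.8, 0.4, 0, 0, 0, 0, 0, 0]'

```text
time_s: 14.0
tcp_pos: [0.5393, 0.0445, 0.1358]
tcp_rot: [2.476, 1.934, -0.0]
ft_force: [-0.1, 0.6, 0.5]
gripper_width: 0.0504
grip_force: 0.0
```

Call:
arm_command --series '[0, 0, 0, 0, 0, 0, 0, 0, 0, 0, 0, 0, 0, 0, 0, 0, 0, 0, 0, 0]' --fingers 25

```text
time_s: 14.5
tcp_pos: [0.5393, 0.0448, 0.1359]
tcp_rot: [-2.475, -1.934, 0.0]
ft_force: [-0.8, -0.2, 1.9]
gripper_width: 0.0294
grip_force: 21.9
```

Call:
arm_command --series '[0, 0, 0, 0.1, 0, 0, 0, 0.1, 0, 0, 0, 0.1, 0, 0, 0, 0.1, 0, 0, 0, 0.1, 0, 0, 0, 0.1, 0, 0, 0, 0.1, 0, 0, 0, 0.1, 0, 0, 0, 0.07, 0, 0, 0, 0]'

```text
time_s: 15.5
tcp_pos: [0.5399, 0.0442, 0.136]
tcp_rot: [3.058, 0.71, 0.002]
ft_force: [1.6, -1.7, 0.7]
gripper_width: 0.0288
grip_force: 21.8
```

Call:
arm_command --series '[0, 0, 0, 0, 0, 0, 0, 0, 0, 0, 0, 0, 0, 0, 0, 0]' --fingers 50

```text
time_s: 15.9
tcp_pos: [0.5392, 0.0449, 0.1359]
tcp_rot: [-3.059, -0.712, 0.0]
ft_force: [0.3, 0.3, 0.3]
gripper_width: 0.0499
grip_force: 0.0
```

```bash
python3 n.py
```

```text
t 15.9 tcp [0.5392 0.0449 0.1359] go mm [-0.2  0.  -0.1]
spin to +ax -0.8708322261200703 F [0.32 0.27 0.3 ] q [-0.5   0.81  0.58  1.97 -0.78  0.6  -0.5 ] w 0.04991451343013272
needle deg cw [np.float64(157.90989514218563), np.float64(157.98744723956537), np.float64(157.9476791390809)] mm 6.891796474768254 px 11
```

The three let-go readings (2.41, 5.76 and 6.89 mm) fit the 3 mm cosine with the peak within about 2° of here. I'll lift clear.

Call:
arm_command --series '[0, 0, -10, 0, 0, 0, -30, 0, 0, 0, -40, 0, 0, 0, -40, 0, 0, 0, -20, 0, 0, 0, 0, 0, 0, 0, 0, 0, 0, 0, 0, 0]'

```text
time_s: 16.85
tcp_pos: [0.5386, 0.045, 0.275]
tcp_rot: [-3.059, -0.711, 0.003]
ft_force: [0.6, 0.9, -0.8]
gripper_width: 0.0501
grip_force: 0.0
```

```bash
python3 n.py; python3 -c "
from rig import *
print(job_done())"
```

```text
t 16.85 tcp [0.5386 0.045  0.275 ] go mm [  0.6   0.6 139. ]
spin to +ax -0.8712510198929921 F [ 0.6   0.87 -0.77] q [-0.63  0.63  0.79  1.87 -0.57  0.89 -0.67] w 0.050091115123533356
needle deg cw [np.float64(157.90638135234184), np.float64(157.94486525840586), np.float64(157.9236624401409)] mm 6.890776730228907 px 11
the job is handed in; nothing more can be done
None
```

The job is handed in: the gauge is home against its stop, and the rotor is let go at an estimated 2° from its high side, reading about 6.89 mm by camera; the judge's verdict was not returned, and I viewed 11 pictures, one over the limit of 10.

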